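# Close and lock the sprig-mould jig

## Robot

A 6-joint arm with a two-finger parallel gripper is mounted at the origin on a cart in front of the work surface, level with it; the furniture and walls round the work are solid. World frame = base frame: x ahead of the robot, y to its left, z up, the work surface at z = 0. Lengths are in m, angles in rad, forces in N, time in s.
With the tool pointing down it reaches from about 0.3 to 0.875 m from the base axis. Payload 6.4 kg.
Tool frame: the origin (TCP) lies on the mounting face of the last link; the fingertips stand 173 mm ahead of it and the grasp point (between the pads) lies 155 mm ahead of it (bot.tip_extent is the distance from the TCP to the fingertips, in m); z points along the fingers, y is the line along which they close (so a half turn about z gives the same grasp; the last joint's range is limited). The gripper opens to 85 mm and grips with 20 to 120 N. Pads are 22 mm wide; open, the fingers measure 114 mm over their backs; the gripper's body (76 mm by 85 mm) begins 54 mm behind the grasp point. The pads swing forward as they close: fully open they stand 13 mm farther back than shut.
Start: joints at [1.069, 0.181, 1.607, -0, 1.354, -0.206], TCP at [0.168, 0.55, 0.405] pointing down, gripper open.
Joint ranges: [-2.99, 2.99], [-0.89, 2.07], [0.3, 2.58], [-1.14, 4.28], [0, 2.63], [-3.12, 3.12]. Speed limits (rad/s): [2.57, 2.57, 3.01, 3.14, 3.14, 3.14].

## Interface

Orientations are given as a unit quaternion [x, y, z, w].
In Python, from cell import bot gives the robot as it stands.
- The arm moves only by the tool apply_moves, never from a script. Its argument "targets" is a list that holds one entry, the list of rows, each a list of 7 numbers: the shift along the tool's x, y, z in cm, then the turn, a rotation vector about the tool's x, y, z in degrees, then the closure, from 0 (fully open) to 1 (shut). In form: [[[x, y, z, ax, ay, az, grip], ...]]. A call has 1 to 10 rows; each row shifts and turns the commanded pose from where the row before left it, along the tool's axes as they then stand; what a row does not reach is not made up. A row lasts 1/8 s, in which the tool goes at most 62.5 mm and 10.7 degrees, less where a joint would pass 70% of its speed; a pose out of reach is approached as far as the arm can. A call is refused whole if a number of a shift passes 6.25 or a number of a turn 10.7, either way. A call with a gripper value outside its range is refused whole. The fingers move at their own pace and stop on an object; the grip force is fixed at half the most. Time passes only in rows, so rows that do not move let the fingers close. It gives the time, the measured TCP pose, the force, the opening and the grip force at its end, in the units of the state.
- bot.get_state(): the state, without advancing time (a new reading comes with each control period).
- bot.grab_frame(name): name is "scene" or "side" or "wrist"; returns the picture (420x560x3 uint8, blue, green, red); there is no depth.
- bot.camera_params(name): a dict with "intrinsics" (3x3 intrinsics, pixels), "rvec" (rotation vector, rad) and "tvec" (3), from world to camera coordinates, as OpenCV has them. Camera axes: x right, y down, z forward; pixel columns grow to the right and rows downward; lengths in m; the calibration is good to about 2 mm. A picture is of the moment at which its call begins: read the wrist's pose just before it. camera_params takes no time and is no camera call; for the wrist camera it gives the pose at the moment of the call.
- bot.sign_off(): hands the job in; it is judged then, once.
The state is a dict: "time_s": time; "qpos": joint angles; "qd": joint speeds; "joint_torque": joint torques, N m; "eef_pos": TCP position; "ee_rot": TCP orientation; "ft_force": force on the tool from outside, world axes, zero at the start; "torque": the same for the moment, N m; "finger_gap": opening from 0.0 (shut) to 1.0 (fully open); "grasp_force": force on a finger pad.
Only numpy, scipy, OpenCV 4.12 (cv2) and the standard library are available. Lean on these libraries where they do the work, as an engineer would, in place of code of your own. Each camera call takes 0.05 s, during which the arm holds its last target. There are 200 camera calls.

## Task

Close the jig on the plaster sprig mould: put your fingertips into the orange finger cup and push it along the long leg of the L-shaped slot until the yellow jaw has driven the mould up to the fence, then push the cup round the corner and to the very end of the short leg, by the green dot, so that the jaw is locked. Only push, from inside the cup: do not grip the cup or its wall or press on its orange outside, do not lift the mould, and leave the other things on the bench where they are.

Things in the scene. Friction and masses are not known exactly. Their poses are not given: they have to be found in the camera images.
- jig: Fixed jig: blue-sided housing, grey cover with the L-slot (x -100 to 100, y -55 to 105 mm, top at z 34), then a nest with floor 8 mm thick and rails 68 mm apart, and a fence 44 mm high, face at x 278 mm. Origin on the bench under the cover. +x: along the slot's long leg; +y: along the short locking leg. The cup's centre goes from (-55, 0) to the corner (55, 0), then to (55, 50) mm.
- cup_mouth (a point): Centre of the mouth of the round finger cup (black inside, orange outside), at rim height, 70 mm above the bench. The well is 62 mm across and 27 mm deep, wall upright; outside 80 mm across. It moves only as the slot allows (1.5 mm play), cannot turn or lift, and stays where it is left.
- jaw (a joint): How far cup and yellow jaw have gone along the jig's +x (m): 0 open, about 0.11 at the slot's corner, where the slot stops them. Starts between 0 and 0.03. About 2 N of friction. The jaw's face is at x = 115 mm in the jig's frame at 0; the jaw is 60 mm wide, its top 42 mm above the bench.
- cup (a joint): How far the cup has gone along the jig's +y into the short locking leg (m): 0 in the long leg, about 0.05 at the locked end, where the slot stops it. About 1.5 N of friction. Free only once the jaw is at the corner (above about 0.1085).
- cup_lining: The black inner wall, rim top and floor of the finger cup; origin on the bench under the cup's axis. Push on it from inside.
- cup_collar: The orange outside of the finger cup (80 mm across, 38 to 69 mm above the bench); same origin. It must not be gripped or pushed.
- mould: White plaster sprig mould with a flower, 50 x 62 x 26 mm (x, y, z), loose on the floor of the nest, origin at the centre of its underside. The closing jaw slides it up to the fence; it ends with its centre about 250 mm along the jig's +x.
- wedge: Bystander: hardwood wedge 32 x 85 x 26 mm lying beside the nest; origin at the centre of its underside.
- felt_marker: Bystander: felt marker 17 x 125 x 17 mm lying on the other side of the nest; origin at the centre of its underside.
- tin_can: Bystander: empty ribbed tin can 75 x 75 x 97 mm standing to the left of the jig; origin at the centre of its underside.
- spray: Bystander: spray bottle with a red head, 70 x 87 x 188 mm, standing to the left of the jig; origin at the centre of its underside.
Not all that is in view belongs to the job. There is more than one size of the mould; the one meant has the size given above.

How it is judged:
On the way:
1. the jaw is closed: the cup has reached the corner of the slot (value of joint jaw above 0.105 m), for 0.1 s.
At the end, for the whole second after the job is handed in: The jaw is at its closed end (above 0.105 m) and the cup within 5 mm of the end of the locking leg (above 0.045 m); the mould lies flat and still in the nest between jaw and fence (centre 244 to 257 mm along the jig's x, within 10 mm of its middle line, turned less than 0.12 rad) (value of joint jaw above 0.105 m and value of joint cup above 0.045 m and x of mould in the frame of jig between 0.244 and 0.257 m and y of mould in the frame of jig between -0.01 and 0.01 m and z of mould in the frame of jig below 0.012 m and angle between the x axis of mould and the x axis of jig, either way round below 0.12 rad and linear speed of mould below 0.02 m/s); the robot touches nothing.
It fails at once if the outside of the finger cup is pressed or gripped (over 3 N) (contact force between the fingers and cup_collar above 3 N).
It fails at once if the mould is lifted out of the nest or tipped (z of mould in the frame of jig above 0.02 m or angle between mould's own z axis and vertical above 0.3 rad).
It fails at once if a bystander is moved more than 25 mm (distance of any of wedge, felt_marker, tin_can, spray from where it was at the start of the episode above 0.025 m).
It fails at once if the tin can or the spray bottle is knocked over (angle between any of tin_can, spray's own z axis and vertical above 0.5 rad).
It also fails if it takes over 38 s, if anything falls off the work surface, if the arm or the gripper's body presses on something with over 40 N, if the wrist force passes 120 N, or if a joint passes its speed limit or range.

## Working session

There is one attempt and no reset: what is moved stays moved. The work goes in short steps, Python scripts to look and compute and a tool call to move; the robot and the scene stay as the last step left them, time stands still between calls to the robot, and variables do not carry over. Pictures are saved under pics/ and viewed, at most 10 in all, crops included, and the job is handed in when it is done.

Besides the shell and the picture viewer there is one more tool, called after "Request:" as name(argument=value, ...), one argument or row to a line, values as JSON. apply_moves: Moves the arm, as the interface text tells. Its arguments: {"type":"object","properties":{"targets":{"type":"array","items":{"type":"array","items":{"type":"array","items":{"type":"number"}}}}},"required":["targets"]}

```bash
mkdir -p pics; ls; python3 - <<'E'
from cell import bot
import cv2,numpy as np
for n in ("scene","side","wrist"):
    p=bot.camera_params(n); np.savez(f"{n}0.npz",**{k:np.array(v) for k,v in p.items()})
    im=bot.grab_frame(n); cv2.imwrite(f"pics/{n}0.png",im)
    R=cv2.Rodrigues(np.array(p["rvec"],float))[0]; print(n,(-R.T@np.array(p["tvec"]).ravel()).round(3))
s=bot.get_state();print(s)
E
```

```text
pics
scene [ 0.06  -0.626  0.833]
side [ 0.287 -0.65   0.457]
wrist [0.089 0.573 0.374]
{'time_s': 0.15, 'qpos': array([ 1.06867970e+00,  1.81401374e-01,  1.60774748e+00,  4.71046166e-06,
        1.35380458e+00, -2.06310958e-01]), 'qd': array([ 0.0017612 , -0.00251898, -0.00094627, -0.00013378,  0.00088839,
       -0.00180711]), 'joint_torque': array([ 7.68401205e-04, -4.45261610e+01, -3.51694393e+01, -2.30704927e-04,
        5.83053174e-03, -3.64065556e-05]), 'eef_pos': array([0.16751846, 0.54986814, 0.40398843]), 'ee_rot': array([ 1.47364657e-01,  9.89081996e-01, -6.37351356e-04, -2.38151499e-04]), 'ft_force': array([ 0.98601063, -1.02429403, -0.4085168 ]), 'torque': array([0.01562096, 0.03364886, 0.00406858]), 'grasp_force': 0.0, 'finger_gap': 1.0012745693613097}
```

View pics/scene0.png

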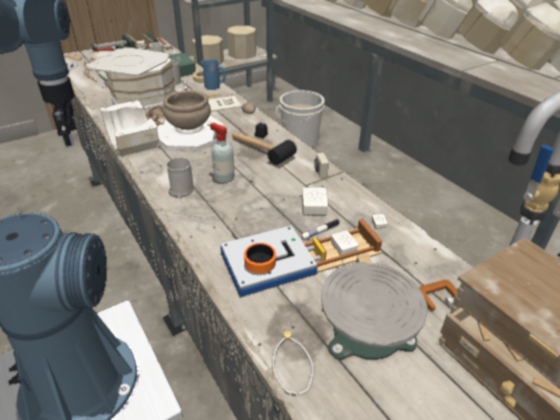

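View pics/side0.png

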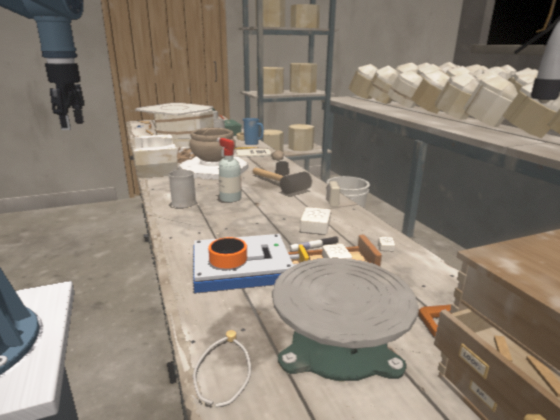

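The scene view shows the jig at about (270,257), with the cup at (260,258) and the fence at (370,235). The slot's short leg is at (287,248). The can is at (180,177) and the spray bottle at (222,155). The side view agrees, with the cup at (228,253).

```bash
cat > h.py <<'E'
import cv2,numpy as np
def load(n,f=None):
    p=np.load(f or f"{n}0.npz"); K=p["intrinsics"];R=cv2.Rodrigues(p["rvec"].astype(float))[0];t=p["tvec"].ravel()
    return K,R,t
def ray(cam,uv,z):
    K,R,t=cam; uv=np.atleast_2d(uv).astype(float); C=-R.T@t
    d=(R.T@np.linalg.inv(K)@np.c_[uv,np.ones(len(uv))].T).T
    return C+d*((z-C[2])/d[:,2])[:,None]
E
python3 - <<'E'
from h import *
tiles=[]
for n,(x,y,w,h) in {"scene":(200,200,200,110),"side":(180,215,220,110)}.items():
    im=cv2.imread(f"pics/{n}0.png"); cam=load(n)
    hsv=cv2.cvtColor(im,cv2.COLOR_BGR2HSV)
    o=cv2.inRange(hsv,(3,150,120),(16,255,255)); o[:y]=0;o[y+h:]=0;o[:,:x]=0;o[:,x+w:]=0
    c=max(cv2.findContours(o,0,1)[0],key=cv2.contourArea)
    e=cv2.boundingRect(c); print(n,"orange",e)
    # black inside: holes
    m=np.zeros_like(o);cv2.drawContours(m,[c],-1,255,-1)
    blk=cv2.inRange(hsv,(0,0,0),(180,255,75))&m
    k=max(cv2.findContours(blk,0,1)[0],key=cv2.contourArea); el=cv2.fitEllipse(k); print(" black",el,"z70",ray(cam,el[0],.07).round(4))
    P=ray(cam,k[:,0,:],.07)[:,:2]; print(" circ",cv2.minEnclosingCircle(P.astype(np.float32)))
    g=cv2.inRange(hsv,(0,0,150),(180,60,255)); g|=0
    k=None
    g[:y]=0;g[y+h:]=0;g[:,:x]=0;g[:,x+w:]=0
    kc=max(cv2.findContours(g,0,1)[0],key=cv2.contourArea);print(" cover area",cv2.contourArea(kc))
    hl=cv2.convexHull(kc);ap=cv2.approxPolyDP(hl,4,True)[:,0];print(ap.tolist(),ray(cam,ap,.034).round(3).tolist())
    cr=cv2.resize(im[y:y+h,x:x+w],(800,int(800*h/w)),interpolation=cv2.INTER_CUBIC)[:300+100*(n=="scene")]
    cv2.imwrite(f"pics/crop_{n}.png",cr)
E
```

```text
scene orange (245, 245, 31, 28)Traceback (most recent call last):
  File "<stdin>", line 12, in <module>
ValueError: max() iterable argument is empty
```

```bash
python3 - <<'E'
from h import *
for n,(x,y,w,h) in {"scene":(200,205,200,95),"side":(180,220,220,100)}.items():
    im=cv2.imread(f"pics/{n}0.png"); cam=load(n)
    cr=cv2.resize(im[y:y+h,x:x+w],(800,int(800*h/w)),interpolation=cv2.INTER_CUBIC); cv2.imwrite(f"pics/crop_{n}.png",cr)
    hsv=cv2.cvtColor(im,cv2.COLOR_BGR2HSV); roi=np.zeros(im.shape[:2],np.uint8);roi[y:y+h,x:x+w]=255
    o=cv2.inRange(hsv,(3,130,90),(16,255,255))&roi
    c=cv2.convexHull(max(cv2.findContours(o,0,1)[0],key=cv2.contourArea)); print(n,"orange",cv2.boundingRect(c))
    m=np.zeros_like(o);cv2.drawContours(m,[c],-1,255,-1)
    blk=cv2.inRange(hsv,(0,0,0),(180,255,90))&m&~o
    k=cv2.convexHull(max(cv2.findContours(blk,0,1)[0],key=cv2.contourArea))
    P=ray(cam,k[:,0,:],.07)[:,:2]; print(" black",cv2.boundingRect(k),cv2.minEnclosingCircle(P.astype(np.float32)))
    g=cv2.inRange(hsv,(0,0,140),(180,255,255))&cv2.inRange(hsv,(85,15,0),(125,90,255))&roi
    kc=max(cv2.findContours(g,0,1)[0],key=cv2.contourArea)
    ap=cv2.approxPolyDP(cv2.convexHull(kc),4,True)[:,0];print(" cover",cv2.contourArea(kc),ap.tolist(),ray(cam,ap,.034).round(3).tolist())
    print(hsv[y+10*3,x+40:x+130:8].tolist())
E
```

```text
scene orange (244, 244, 32, 29)
 black (247, 245, 26, 17) ((0.45575055480003357, 0.06581790745258331), 0.03158137574791908)
 cover 4.5 [[316, 231], [309, 232]] [[0.648, 0.091, 0.034], [0.629, 0.097, 0.034]]
[[18, 37, 165], [18, 27, 169], [75, 2, 223], [90, 2, 229], [105, 2, 230], [90, 2, 229], [100, 3, 230], [90, 1, 226], [23, 9, 242], [140, 7, 105], [17, 26, 186], [17, 43, 209]]
side orange (209, 240, 38, 28)
 black (212, 240, 31, 13) ((0.45806270837783813, 0.06338346749544144), 0.031770773231983185)
 cover 25.5 [[193, 279], [194, 245]] [[0.377, 0.019, 0.034], [0.405, 0.158, 0.034]]
[[0, 18, 56], [0, 13, 59], [10, 39, 59], [11, 195, 214], [12, 6, 230], [8, 4, 227], [8, 9, 113], [8, 4, 230], [15, 4, 229], [16, 29, 152], [21, 176, 165], [13, 94, 176]]
```

View pics/crop_scene.png

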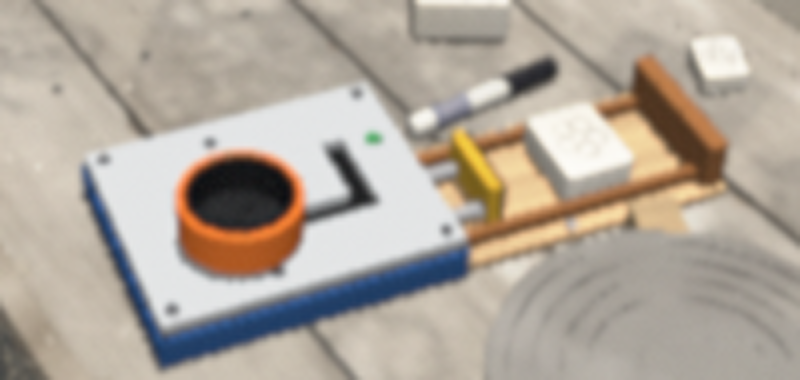

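The crop shows the cup rim centred at (240,190), the slot's corner at (365,200), its locked end at (335,148) and the green dot at (373,138). The jaw is at (478,175) and the mould at (580,148), with its way along the rails clear.

```bash
python3 - <<'E'
from h import *
for n,(x,y,w,h) in {"scene":(200,205,200,95),"side":(180,220,115,100)}.items():
    im=cv2.imread(f"pics/{n}0.png"); cam=load(n)
    hsv=cv2.cvtColor(im,cv2.COLOR_BGR2HSV); roi=np.zeros(im.shape[:2],np.uint8);roi[y:y+h,x:x+w]=255
    g=cv2.inRange(hsv,(0,0,195),(180,14,255))&roi
    kc=max(cv2.findContours(g,0,1)[0],key=cv2.contourArea)
    H=ray(cam,cv2.convexHull(kc)[:,0],.034)[:,:2].astype(np.float32)
    print(n,"rect",cv2.minAreaRect(H)); ap=cv2.approxPolyDP(cv2.convexHull(kc),4,True)[:,0];print(ap.tolist(),ray(cam,ap,.034).round(4)[:,:2].tolist())
    gr=cv2.inRange(hsv,(40,90,60),(85,255,255))&roi
    ys,xs=np.nonzero(gr);print("green",len(xs),xs.mean(),ys.mean(),ray(cam,[xs.mean(),ys.mean()],.034)[0,:2])
    d=cv2.inRange(hsv,(0,0,0),(180,255,100))&roi
    for q in cv2.findContours(d,0,1)[0]:
        if cv2.contourArea(q)>15: a=q[:,0];print("dark",cv2.boundingRect(q),cv2.contourArea(q))
E
```

```text
scene rect ((0.49284830689430237, 0.08720509707927704), (0.16165438294410706, 0.20271961390972137), 79.73307800292969)
[[314, 258], [314, 264], [240, 285], [221, 244], [291, 226]] [[0.5818, 0.0097], [0.5693, -0.0074], [0.3804, 0.0295], [0.4067, 0.1805], [0.6021, 0.1438]]
green 2 292.5 239.0 [0.5758016  0.09760779]
dark (200, 286, 10, 14) 63.5
dark (287, 271, 30, 11) 32.0
dark (223, 257, 23, 39) 29.5
dark (247, 245, 26, 17) 331.0
dark (276, 242, 17, 18) 52.5
dark (358, 223, 22, 27) 146.5
dark (327, 220, 12, 9) 46.5
side rect ((0.49819836020469666, 0.08329276740550995), (0.15885169804096222, 0.21030524373054504), 79.89166259765625)
[[294, 256], [288, 268], [195, 277], [195, 241], [278, 234]] [[0.596, 0.033], [0.5649, -0.008], [0.3822, 0.0248], [0.4104, 0.1765], [0.6026, 0.1441]]
green 3 275.6666666666667 244.33333333333334 [0.57832    0.09673047]
dark (263, 248, 7, 10) 37.5
dark (212, 239, 31, 14) 317.5
```

Request:
apply_moves(
  targets=[
    [[0,0,0,0,0,-6.7,1],[-2.5,-2.8,0,0,0,0,1],[-2.5,-2.8,0,0,0,0,1],[-2.5,-2.8,0,0,0,0,1],[-2.5,-2.8,0,0,0,0,1],[-2.5,-2.8,0,0,0,0,1],[-2.5,-2.8,0,0,0,0,1],[-2.5,-2.8,0,0,0,0,1],[-2.5,-2.8,0,0,0,0,1],[-2.5,-2.8,0,0,0,0,1]],
  ],
)

```text
time_s: 1.4
eef_pos: [0.3445, 0.2609, 0.4046]
ee_rot: [0.089, 0.996, -0.0, -0.0]
ft_force: [0.6, 0.9, 0.5]
finger_gap: -0.0
grasp_force: 0.0
```

```bash
cat >> h.py <<'E'
from scipy.spatial.transform import Rotation as Ro
def report(bot,goal):
    s=bot.get_state();T=Ro.from_quat(s["ee_rot"]);A=T.as_matrix()
    print("t",round(s["time_s"],2),"pos",s["eef_pos"].round(4),"F",s["ft_force"].round(1),"gap",round(s["finger_gap"],2))
    print("ytool deg",np.degrees(np.arctan2(A[1,1],A[0,1])).round(1),"z",A[:,2].round(3),"delta tool cm",(A.T@(np.array(goal)-s["eef_pos"])*100).round(2))
E
python3 -c "
from h import *;from cell import bot
print(bot.tip_extent);report(bot,[.457,.0645,.29])"
```

```text
0.1734
t 1.4 pos [0.3445 0.2609 0.4046] F [0.6 0.9 0.5] gap -0.0
ytool deg 79.8 z [-0. -0. -1.] delta tool cm [-14.56 -17.33  11.46]
```

Request:
apply_moves(
  targets=[
    [[-2.4,-2.9,0,0,0,0,1],[-2.4,-2.9,0,0,0,0,1],[-2.4,-2.9,0,0,0,0,1],[-2.4,-2.9,0,0,0,0,1],[-2.4,-2.9,0,0,0,0,1],[-2.4,-2.9,0,0,0,0,1],[0,0,4,0,0,0,1],[0,0,4,0,0,0,1],[0,0,3,0,0,0,1],[0,0,0,0,0,0,1]],
  ],
)

```text
time_s: 2.65
eef_pos: [0.4536, 0.0653, 0.2924]
ee_rot: [0.089, 0.996, 0.0, -0.003]
ft_force: [-0.7, 0.9, 0.5]
finger_gap: 0.002
grasp_force: 0.0
```

```bash
python3 - <<'E'
from h import *;from cell import bot
report(bot,[.457,.0645,.233])
a=bot.grab_frame("side");b=bot.grab_frame("wrist");cv2.imwrite("pics/side1.png",a);p=bot.camera_params("wrist");np.savez("wrist1.npz",**{k:np.array(v) for k,v in p.items()});cv2.imwrite("pics/wrist1.png",b)
c=np.hstack([cv2.resize(a[100:310,160:320],(456,600)),cv2.resize(b,(344,258)).copy() if 0 else np.vstack([cv2.resize(b,(344,258)),np.zeros((342,344,3),np.uint8)])])
cv2.imwrite("pics/c1.png",c)
E
```

```text
t 2.65 pos [0.4536 0.0653 0.2924] F [-0.7  0.9  0.5] gap 0.0
ytool deg 79.7 z [-0.006  0.001 -1.   ] delta tool cm [-0.38 -0.01  5.94]
```

View pics/c1.png

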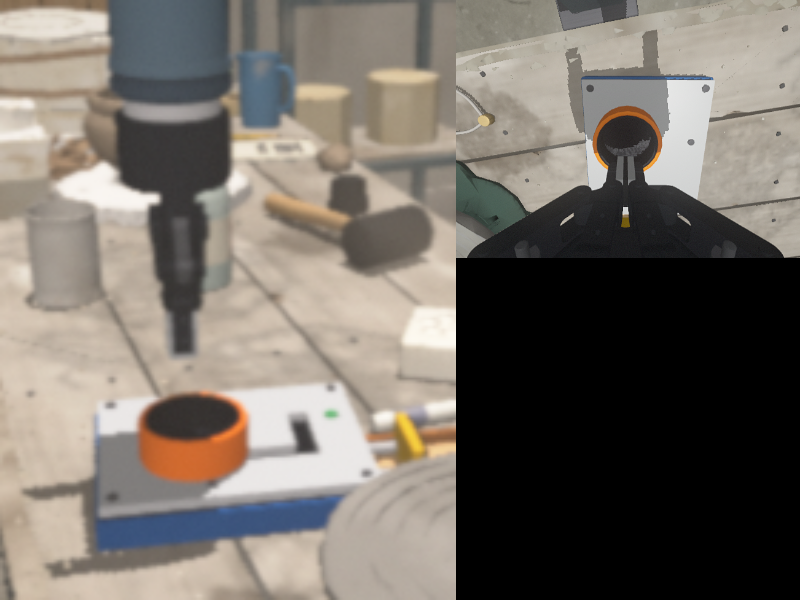

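The side crop shows the shut fingertips ending at (182,355), above the cup rim at (193,415). The wrist view shows the tips over the well.

```bash
python3 - <<'E'
from h import *
p=np.load("side0.npz")
P=np.array([[.4536,.0653,z] for z in (.119,.106)]+[[.457,.0645,.07]])
uv=cv2.projectPoints(P,p["rvec"].astype(float),p["tvec"].astype(float),p["intrinsics"],None)[0][:,0]
print(((uv-[160,100])*[456/160,600/210]).round(0))
E
```

```text
[[182. 354.]
 [183. 370.]
 [190. 415.]]
```

The tips are 173 mm ahead of the TCP when shut, as calculated. I'll lower them to 15–17 mm inside the well.

Request:
apply_moves(
  targets=[
    [[-0.4,0,1.5,0,0,0,1],[0,0,1.5,0,0,0,1],[0,0,1.5,0,0,0,1],[0,0,1,0,0,0,1],[0,0,1,0,0,0,1],[0,0,0,0,0,0,1],[0,0,0,0,0,0,1]],
  ],
)

```text
time_s: 3.62
eef_pos: [0.4591, 0.0645, 0.2299]
ee_rot: [0.089, 0.996, -0.0, 0.0]
ft_force: [0.1, -0.1, -0.1]
finger_gap: 0.0
grasp_force: 0.0
```

```bash
python3 -c "
from h import *;from cell import bot
report(bot,[.457,.0645,.227])"
```

```text
t 3.62 pos [0.4591 0.0645 0.2299] F [ 0.1 -0.1 -0.1] gap 0.0
ytool deg 79.8 z [ 0. -0. -1.] delta tool cm [ 0.2  -0.03  0.29]
```

Request:
apply_moves(
  targets=[
    [[-0.6,0,0,0,0,0,1],[-0.6,0,0,0,0,0,1],[-0.6,0,0,0,0,0,1],[-0.6,0,0,0,0,0,1],[-0.6,0,0,0,0,0,1],[-0.6,0,0,0,0,0,1],[-0.6,0,0,0,0,0,1],[-0.6,0,0,0,0,0,1],[0,0,0,0,0,0,1]],
  ],
)

```text
time_s: 4.75
eef_pos: [0.5067, 0.0558, 0.2297]
ee_rot: [0.089, 0.996, -0.0, 0.001]
ft_force: [-0.3, -0.1, 0.8]
finger_gap: 0.001
grasp_force: 0.0
```

```bash
python3 -c "
from h import *;from cell import bot
report(bot,[.457,.0645,.227])"
```

```text
t 4.75 pos [0.5067 0.0558 0.2297] F [-0.3 -0.1  0.8] gap 0.0
ytool deg 79.7 z [ 0.001 -0.    -1.   ] delta tool cm [ 5.05 -0.03  0.27]
```

```bash
python3 - <<'E'
from h import *;from cell import bot
a=bot.grab_frame("side");b=bot.grab_frame("scene")
cv2.imwrite("pics/c2.png",np.vstack([cv2.resize(a[190:290,180:400],(660,300)),cv2.resize(b[205:300,200:400],(632,300))[:, :] if 0 else cv2.resize(b[205:300,200:400],(660,300))]))
E
```

```text
(no output)
```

View pics/c2.png

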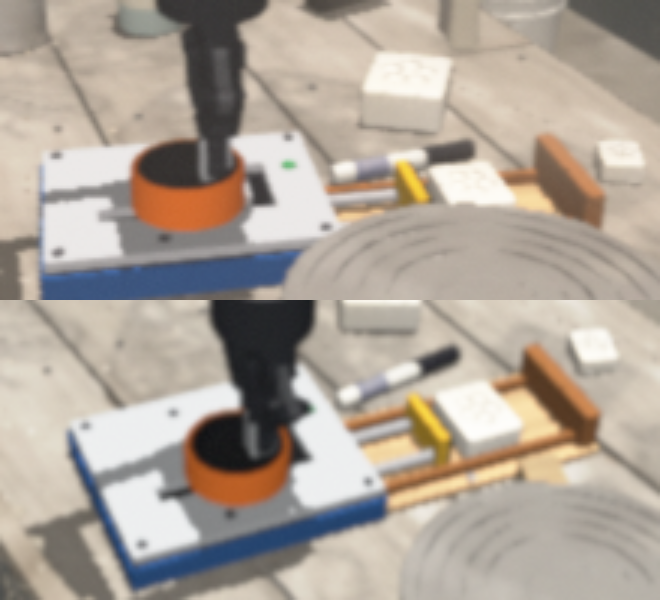

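The cup has moved with the tips inside it, and the jaw has almost reached the mould. I'll keep pushing.

Request:
apply_moves(
  targets=[
    [[-0.5,0,0,0,0,0,1],[-0.5,0,0,0,0,0,1],[-0.5,0,0,0,0,0,1],[-0.5,0,0,0,0,0,1],[-0.5,0,0,0,0,0,1],[-0.5,0,0,0,0,0,1],[-0.5,0,0,0,0,0,1],[-0.5,0,0,0,0,0,1],[-0.5,0,0,0,0,0,1],[0,0,0,0,0,0,1]],
  ],
)

```text
time_s: 6.1
eef_pos: [0.5511, 0.0478, 0.2299]
ee_rot: [0.089, 0.996, 0.0, 0.001]
ft_force: [-0.2, 0.1, -0.4]
finger_gap: 0.0
grasp_force: 0.1
```

Request:
apply_moves(
  targets=[
    [[-0.3,0,0,0,0,0,1],[-0.3,0,0,0,0,0,1],[0,0,0,0,0,0,1]],
  ],
)

```text
time_s: 6.48
eef_pos: [0.5567, 0.0468, 0.2299]
ee_rot: [0.089, 0.996, -0.0, 0.001]
ft_force: [-1.4, 0.2, 0.6]
finger_gap: 0.001
grasp_force: 0.6
```

Request:
apply_moves(
  targets=[
    [[-0.3,0,0,0,0,0,1],[-0.2,0,0,0,0,0,1],[0,0,0,0,0,0,1]],
  ],
)

```text
time_s: 6.85
eef_pos: [0.5615, 0.0459, 0.2298]
ee_rot: [0.089, 0.996, 0.0, 0.0]
ft_force: [-1.0, 0.0, 1.9]
finger_gap: 0.003
grasp_force: 0.8
```

Request:
apply_moves(
  targets=[
    [[-0.2,0,0,0,0,0,1],[0,0,0,0,0,0,1]],
  ],
)

```text
time_s: 7.1
eef_pos: [0.5627, 0.0458, 0.2296]
ee_rot: [0.089, 0.996, 0.0, -0.001]
ft_force: [-6.6, 0.6, 5.2]
finger_gap: 0.003
grasp_force: 3.3
```

The cup is at the corner, at −6.6 N and no longer moving. I'll back off to near the centre of the well, then push along +y.

Request:
apply_moves(
  targets=[
    [[0.6,0,0,0,0,0,1],[0.7,0,0,0,0,0,1],[0,0.6,0,0,0,0,1],[0,0.6,0,0,0,0,1],[0,0.6,0,0,0,0,1],[0,0.5,0,0,0,0,1],[0,0.5,0,0,0,0,1],[0,0.5,0,0,0,0,1],[0,0,0,0,0,0,1]],
  ],
)

```text
time_s: 8.22
eef_pos: [0.5563, 0.0809, 0.2297]
ee_rot: [0.089, 0.996, 0.0, -0.0]
ft_force: [0.5, -1.2, 0.4]
finger_gap: 0.001
grasp_force: 0.2
```

```bash
python3 - <<'E'
from h import *;from cell import bot
report(bot,[.543,.052,.227])
a=bot.grab_frame("side");b=bot.grab_frame("scene")
cv2.imwrite("pics/c3.png",np.vstack([cv2.resize(a[190:290,180:400],(660,300)),cv2.resize(b[205:300,200:400],(660,300))]))
E
```

```text
t 8.22 pos [0.5563 0.0809 0.2297] F [ 0.5 -1.2  0.4] gap 0.0
ytool deg 79.8 z [ 0.  0. -1.] delta tool cm [ 0.79 -3.08  0.27]
```

View pics/c3.png

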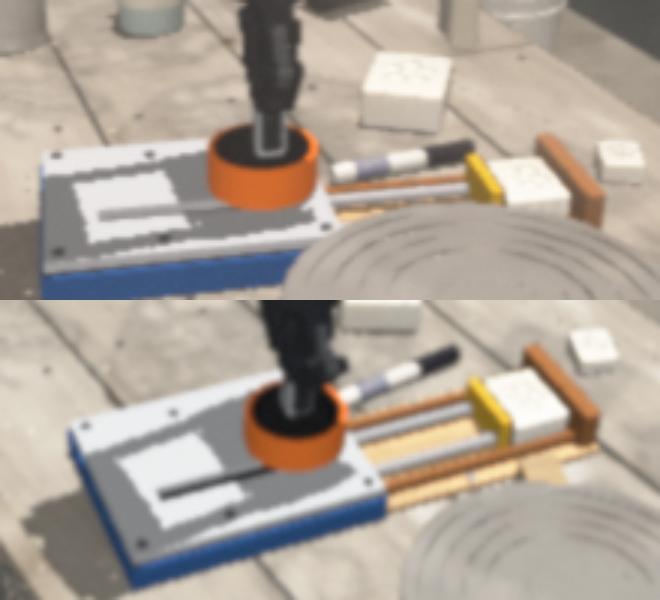

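The jaw is closed, with the mould at the fence, and the cup has started up the short leg. The tips are inside it.

Request:
apply_moves(
  targets=[
    [[0,0.5,0,0,0,0,1],[0,0.5,0,0,0,0,1],[0,0.5,0,0,0,0,1],[0,0.5,0,0,0,0,1],[0,0.5,0,0,0,0,1],[0,0.4,0,0,0,0,1],[0,0.2,0,0,0,0,1],[0,0,0,0,0,0,1]],
  ],
)

```text
time_s: 9.32
eef_pos: [0.5618, 0.1112, 0.2296]
ee_rot: [0.089, 0.996, 0.0, -0.0]
ft_force: [-0.4, -1.0, 0.0]
finger_gap: -0.002
grasp_force: 0.5
```

Request:
apply_moves(
  targets=[
    [[0,0.2,0,0,0,0,1],[0,0.2,0,0,0,0,1],[0,0,0,0,0,0,1]],
  ],
)

```text
time_s: 9.7
eef_pos: [0.5625, 0.1146, 0.2296]
ee_rot: [0.089, 0.996, -0.0, -0.0]
ft_force: [-1.6, -4.6, 1.1]
finger_gap: -0.003
grasp_force: 2.0
```

```bash
python3 -c "
from h import *;from cell import bot
report(bot,[.552,.101,.227])"
```

```text
t 9.7 pos [0.5625 0.1146 0.2296] F [-1.6 -4.6  1.1] gap -0.0
ytool deg 79.8 z [-0.    -0.001 -1.   ] delta tool cm [ 0.79 -1.52  0.27]
```

The force is rising as the cup nears the end. One more nudge will confirm it has stopped.

Request:
apply_moves(
  targets=[
    [[0,0.3,0,0,0,0,1],[0,0,0,0,0,0,1]],
  ],
)

```text
time_s: 9.95
eef_pos: [0.5629, 0.1161, 0.2296]
ee_rot: [0.089, 0.996, -0.002, -0.0]
ft_force: [-1.8, -13.0, 1.4]
finger_gap: -0.001
grasp_force: 6.0
```

It has reached the stop at 13 N. I'll back off to the middle of the well and withdraw straight up.

Request:
apply_moves(
  targets=[
    [[0,-0.7,0,0,0,0,1],[0.3,-0.8,0,0,0,0,1],[0,0,0,0,0,0,1],[0,0,-2,0,0,0,1],[0,0,-3,0,0,0,1],[0,0,-4,0,0,0,1],[0,0,-4,0,0,0,1],[0,0,-3,0,0,0,1],[0,0,0,0,0,0,1]],
  ],
)

```text
time_s: 11.08
eef_pos: [0.5581, 0.104, 0.3928]
ee_rot: [0.089, 0.996, 0.0, 0.003]
ft_force: [0.5, -0.0, 0.3]
finger_gap: 0.001
grasp_force: 0.0
```

```bash
python3 - <<'E'
from h import *;from cell import bot
report(bot,[.552,.101,.4])
a=bot.grab_frame("side");b=bot.grab_frame("scene")
for n,im,(x,y,w,h) in (("side",a,(180,190,140,100)),("scene",b,(200,205,125,95))):
    cam=load(n);hsv=cv2.cvtColor(im,cv2.COLOR_BGR2HSV);roi=np.zeros(im.shape[:2],np.uint8);roi[y:y+h,x:x+w]=255
    o=cv2.inRange(hsv,(3,130,90),(16,255,255))&roi
    m=np.zeros_like(o);c=cv2.convexHull(max(cv2.findContours(o,0,1)[0],key=cv2.contourArea));cv2.drawContours(m,[c],-1,255,-1)
    k=max(cv2.findContours(cv2.inRange(hsv,(0,0,0),(180,255,90))&m&~o,0,1)[0],key=cv2.contourArea)
    C,r=cv2.minEnclosingCircle(ray(cam,k[:,0],.07)[:,:2].astype(np.float32));d=np.array(C)-[.489,.062];print(n,C,r,"jig",d@[.984,-.177],d@[.177,.984])
cv2.imwrite("pics/c4.png",np.vstack([cv2.resize(a[190:290,180:400],(660,300)),cv2.resize(b[205:300,200:400],(660,300))]))
E
```

```text
t 11.07 pos [0.5581 0.104  0.3928] F [ 0.5 -0.   0.3] gap 0.0
ytool deg 79.8 z [ 0.006  0.    -1.   ] delta tool cm [ 0.55 -0.4  -0.72]
side (0.5512558221817017, 0.09906929731369019) 0.03213454782962799 jig 0.054698463402271275 0.04749546908283234
scene (0.5487161874771118, 0.10086379200220108) 0.03264675289392471 jig 0.05188183729308844 0.04881173651361465
```

View pics/c4.png

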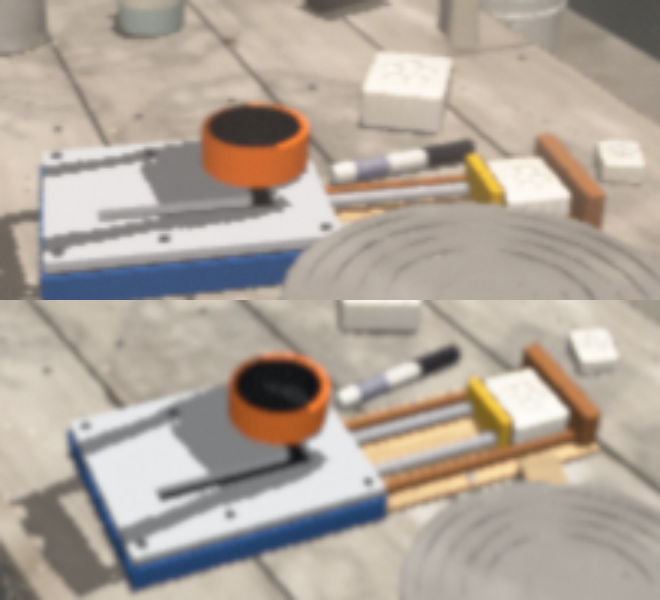

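The cup is at the end of the short leg, about 51 mm along once the initial −3 mm offset is removed. The jaw holds the mould square at the fence and the gripper is clear.

```bash
python3 -c "
from cell import bot
print(bot.sign_off())"
```

```text
the job is handed in; nothing more can be done
None
```

I closed and locked the jig and handed the job in, but `sign_off` gave no verdict: the cup hit the end stop by the green dot, the jaw holds the mould against the fence, no bystander was touched, and the gripper is clear.

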